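Show the scale's inspection seal to the camera with a mirror

ROBOT

A 6-joint arm with a two-finger parallel gripper is mounted at the origin on the work surface. World frame = base frame: x ahead of the robot, y to its left, z up, the work surface at z = 0. Lengths are in mm, angles in rad, forces in N, time in s.
With the tool pointing down it reaches from about 250 to 850 mm from the base axis. Payload 12.5 kg.
Tool frame: the origin (TCP) lies between the finger pads; the fingertips stand 14 mm ahead of it and the grasp point (between the pads) lies 5 mm behind it; z points along the fingers, y is the line along which they close (so a half turn about z gives the same grasp; the last joint's range is limited). The gripper opens to 93 mm and grips with 3 to 60 N. Pads are 15 mm wide; open, the fingers measure 128 mm over their backs; the gripper's body (75 mm by 188 mm) begins 65 mm behind the grasp point.
Start: joints at [-1.195, 0.351, 1.652, -0, 1.139, -0.085], TCP at [244.582, -492.61, 232.633] pointing down, gripper open.
Joint ranges: [-2.75, 2.75], [-0.79, 2.1], [0.01, 2.65], [-1.57, 4.71], [0.07, 3.14], [-2.87, 2.87]. Speed limits (rad/s): [2.22, 2.22, 2.79, 3.14, 3.14, 3.14].

INTERFACE

Orientations are given as [roll, pitch, yaw] about the fixed x, y, z axes, in that order (R = Rz(yaw) Ry(pitch) Rx(roll)).
In Python, from rig import bot gives the robot as it stands.
- The arm moves only by the tool play_rows, never from a script. Its argument "motion" is one flat list of numbers, 5 for each row, row after row: the opening in per cent of the stroke, from 0 (shut) to 100 (fully open), then the shift along the tool's x, y, z as a fraction of full scale, then the turn about the tool's z as a fraction of full scale. In form: [hand, x, y, z, roll, hand, x, y, z, roll, ...]. A call has 1 to 5 rows; each row is the pose to reach, as a shift and turn from the pose commanded when the call began, along the tool's axes at that moment, turning the shorter way round; what a row does not reach only later rows make up. Full scale, the value 1, is 25 cm for a shift and 360 degrees for a turn. A row lasts 1/12 s, in which the tool goes at most 41.7 mm and 7.16 degrees, less where a joint would pass 70% of its speed; a pose out of reach is approached as far as the arm can. A call with a number of a shift or a turn outside -1 to 1 is refused whole. A call with a gripper value outside its range is refused whole. The fingers move at their own pace and stop on an object; the grip force is fixed at half the most. Time passes only in rows, so rows that repeat a pose let the fingers close. It gives the time, the measured TCP pose, the force, the opening and the grip force at its end, in the units of the state.
- bot.observe(): the state, without advancing time (a new reading comes with each control period).
- bot.snapshot(name): name is "side" or "top" or "wrist"; returns a dict with "pixels" (400x640x3 uint8, red, green, blue), "fx", "fy", "cx", "cy" (pixels), "dist_coeffs" ([k1, k2, p1, p2, k3] as OpenCV has them; the pictures are not rectified), "T" (4x4, takes a point from camera to world coordinates); the wrist camera has in their place "tool_from_camera" (4x4, takes a point from camera to tool coordinates, whose origin is the TCP and whose axes are the flange's). Camera axes: x right, y down, z forward; pixel columns grow to the right and rows downward; lengths in mm; the calibration is good to about 2 mm. A picture is of the moment at which its call begins: read the wrist's pose just before it. There is no depth.
- bot.close_job(): hands the job in; it is judged then, once.
The state is a dict: "time": time; "joints": joint angles; "joint_velocities": joint speeds; "joint_torque": joint torques, N m; "tcp_pos": TCP position; "orientation": TCP orientation; "wrist_force": force on the tool from outside, world axes, zero at the start; "moment": the same for the moment, N m; "grip_width": finger opening in mm; "grasp_force": force on a finger pad.
Only numpy, scipy, OpenCV 4.12 (cv2) and the standard library are available. Lean on these libraries where they do the work, as an engineer would, in place of code of your own. Each camera call takes 0.05 s, during which the arm holds its last target. There are 200 camera calls.

TASK

Lift the inspection mirror up and off its hook by the blue handle and hold it with the glass about 15 cm straight out from the orange seal on the scale's slanted front, angled so that the camera on the post sees the seal in the middle of the mirror. Do not touch the scale or camera, and leave the jar, mortar and carton where they are. Finish still holding the mirror steady at that angle in the gripper, resting on nothing.

Things in the scene. Friction and masses are not known exactly. Their poses are not given: they have to be found in the camera images.
- mirror: Inspection mirror, about 0.12 kg: round glass in a black rim (90 mm across, 6 mm thick) below an upright stem. Origin: centre of the glass face; +z up along the stem, whose axis is at x = -20 mm, y = 0; the glass faces +x and slants 0.43 rad up. Black collar 36 x 24 mm at z = 105 to 111 mm. It hangs upright by the collar on the hook stand, axes parallel to the stand's within a few degrees.
- glass (a point): Same point as the mirror's origin, but its +x is the way the glass faces, the normal: (0.909, 0, 0.417) in the mirror's axes; y as the mirror's.
- handle (a point): Point to grip on the mirror's blue handle, at (-20, 0, 155) mm in the mirror's frame. The handle is 16 mm square, sides along the mirror's x and y, from z = 111 to 190 mm, where it ends: grip it from above, fingers closing along the mirror's y.
- hook_stand: Fixed metal stand, 198 mm high. Origin: on the table under the hanging stem; z up. The post stands at x = +85 mm, the hook's open side is -x, the hanging glass faces the post (+x). Base plate 130 x 90 x 12 mm, from x = -20 to +110 mm.
- hook (a point): Where the stem hangs, at (0, 0, 190) mm in the stand's frame: two level prongs along x, 11 mm apart, 8 mm wide, carry the collar here; their ends at x = -30 mm turn up to z = 198 mm. To unhook: lift the mirror 10 to 25 mm, draw it along the stand's -x by 85 mm or more (the glass passes below the prongs), then go up.
- scale: Fixed white counter scale: box 230 mm deep (x), 280 mm wide (y), 76 mm high, with a steel pan 230 mm across on top, rim at z = 136 mm. Origin: centre of its underside; z up; front looks along -x, towards the robot. The slanted front panel's outward normal in the scale's axes is (-0.939, 0, 0.343). It has a green display on each side of the seal.
- seal (a point): Centre of the orange round seal (36 mm across, white middle) in the middle of the scale's front panel, at (-107.5, 0, 43.7) mm in the scale's frame. The camera cannot see it directly.
- lens (a point): Centre of the camera's lens (blue disc on the front of a black camera head on the post), at (6, +200 or -200, 300) mm in the scale's frame; wide-angle, sees all in front of it. The seal appears in the middle of the mirror when the mirror's normal at the glass centre halves the angle between the directions to the lens and to the seal.
- aim_left (a point): Unseen point at (-75.5, +56.3, 115.8) mm in the scale's frame, on the line from seal to lens when the camera is on the +y side of the scale: from 150 mm straight out from the seal, the mirror's normal must then point here.
- aim_right (a point): The same at (-75.5, -56.3, 115.8) mm, for the camera on the -y side of the scale.
- camera_stand: Fixed camera on a post 335 mm high, on the +y or -y side of the scale, axes parallel to the scale's. Flat foot 200 x 50 x 12 mm. Origin: on the table at the middle of the foot's front (robot-side) end; z up. Post at x = 168 mm, camera head 46 x 56 x 44 mm at (140, 0, 300) mm. On the scale's other side stands a fixed white canister, 86 mm across, 160 mm high.
- jar: Loose amber jar with a white cap, 64 mm across, 85 mm high. Origin: centre of its underside. Leave it alone.
- mortar: Loose brass mortar (open cup), 90 mm across, 70 mm high. Origin: centre of its underside. Leave it alone.
- carton: Loose cardboard carton 60 x 60 x 100 mm high. Origin: centre of its underside. Leave it alone.
There are look-alikes about, which are no part of the job. Leave any purple look-alike of the mirror alone.

How it is judged (in metres and radians):
On the way:
1. the mirror is lifted off the hook, held by the fingers and clear of the stand (contact force between the fingers and mirror above 1 N and contact force between mirror and hook_stand below 0.05 N and contact force between mirror and scale below 0.05 N and contact force between mirror and camera_stand below 0.05 N and contact force between mirror and jar below 0.05 N and contact force between mirror and mortar below 0.05 N and contact force between mirror and carton below 0.05 N and height (world z) of mirror above 0.055 m and horizontal distance between handle and hook above 0.06 m), for 0.2 s.
At the end, for the whole second after the job is handed in: Held by the fingers, touching nothing else, glass centre over 55 mm up and 110 to 190 mm from the seal; the glass faces so that the lens sees the seal in it: the mirror's normal passes within 25 mm (about 7 degrees) of the aim point on the camera's side; at rest (all of step 1 and distance between mirror and seal between 0.11 and 0.19 m and ((y of lens in the frame of scale above 0 m and x of aim_left in the frame of glass above 0.05 m and y of aim_left in the frame of glass between -0.025 and 0.025 m and z of aim_left in the frame of glass between -0.025 and 0.025 m) or (y of lens in the frame of scale below 0 m and x of aim_right in the frame of glass above 0.05 m and y of aim_right in the frame of glass between -0.025 and 0.025 m and z of aim_right in the frame of glass between -0.025 and 0.025 m)) and linear speed of mirror below 0.02 m/s and angular speed of mirror below 0.1 rad/s); the arm keeps its last pose, push and grip.
It fails at once if the scale or the camera is touched (contact force between anything else and scale above 1.5 N or contact force between anything else and camera_stand above 1.5 N).
It fails at once if a bystander is moved by more than 20 mm (distance of any of jar, mortar, carton from where it was at the start of the episode above 0.02 m).
It also fails if it takes over 40 s, if anything falls off the work surface, if the arm or the gripper's body presses on something with over 40 N, if the wrist force passes 120 N, or if a joint passes its speed limit or range.

## Working session

There is one attempt and no reset: what is moved stays moved. The work goes in short steps, Python scripts to look and compute and a tool call to move; the robot and the scene stay as the last step left them, time stands still between calls to the robot, and variables do not carry over. Pictures are saved under pics/ and viewed, at most 10 in all, crops included, and the job is handed in when it is done.

Besides the shell and the picture viewer there is one more tool, called after "Request:" by a JSON object that holds its "method" and its "body", one argument or row to a line. play_rows: Moves the arm, as the interface text tells. Shift numbers are shares of 25 cm and turn numbers shares of 360 degrees, none past 1 either way. Its arguments: {"type":"object","properties":{"motion":{"type":"array"}},"required":["motion"]}

```bash
mkdir -p pics; ls; python3 - <<'E'
from rig import bot
import cv2,numpy as np,pickle
d={}
s=bot.observe();print({k:np.round(v,3).tolist() for k,v in s.items()})
for n in ("side","top","wrist"):
    p=bot.snapshot(n);d[n]=p
    cv2.imwrite(f"pics/{n}0.png",p["pixels"][:,:,::-1])
    print(n,p["fx"],p["fy"],p["cx"],p["cy"],p["dist_coeffs"],np.round(p.get("T",p.get("tool_from_camera")),3).tolist())
pickle.dump(d,open("d0.pkl","wb"))
E
```

```text
pics
{'time': 0.0, 'joints': [-1.195, 0.351, 1.652, -0.0, 1.139, -0.085], 'joint_velocities': [-0.0, 0.002, -0.0, 0.001, -0.001, -0.001], 'joint_torque': [-0.0, -49.732, -28.526, 0.07, 0.026, -0.0], 'tcp_pos': [244.451, -492.332, 232.107], 'orientation': [-3.14, -0.0, 0.461], 'wrist_force': [0.471, -0.362, -0.207], 'moment': [-0.039, -0.026, -0.033], 'grasp_force': 0.0, 'grip_width': 93.08}
side 378.30639794670213 378.30639794670213 319.13383159475234 198.85867147204343 [-0.05920146  0.          0.          0.          0.        ] [[-0.889, -0.232, 0.393, 37.611], [-0.457, 0.426, -0.781, 917.266], [0.014, -0.874, -0.486, 787.458], [0.0, 0.0, 0.0, 1.0]]
top 405.685778040215 405.685778040215 325.0464188896426 198.9492180420978 [-0.07831026  0.          0.          0.          0.        ] [[-0.03, -0.997, 0.073, 432.872], [-1.0, 0.03, 0.004, -27.559], [-0.007, -0.072, -0.997, 1370.266], [0.0, 0.0, 0.0, 1.0]]
wrist 293.1374792229238 293.1374792229238 324.1717186631883 203.94215708735433 [0.01232882 0.         0.         0.         0.        ] [[-0.001, -0.96, -0.28, 77.825], [1.0, -0.001, -0.001, 0.24], [0.0, -0.28, 0.96, -152.165], [0.0, 0.0, 0.0, 1.0]]
```

View pics/top0.png

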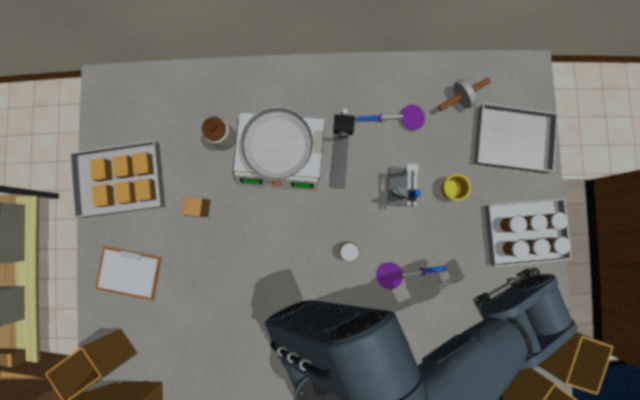

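View pics/side0.png

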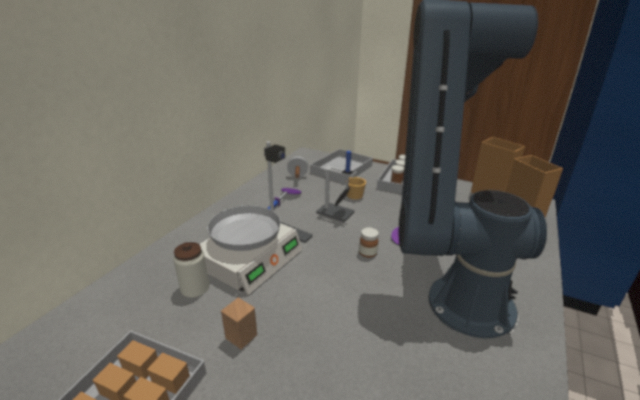

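```bash
python3 - <<'E'
import cv2,numpy as np
t=cv2.imread("pics/top0.png");s=cv2.imread("pics/side0.png")
a=cv2.resize(t[95:215,225:425],None,fx=4,fy=4,interpolation=cv2.INTER_CUBIC)
cv2.imwrite("pics/topc.png",a)
b=cv2.resize(s[140:290,195:395],None,fx=4,fy=4,interpolation=cv2.INTER_CUBIC)
cv2.imwrite("pics/sidec.png",b)
E
```

```text
(no output)
```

View pics/topc.png

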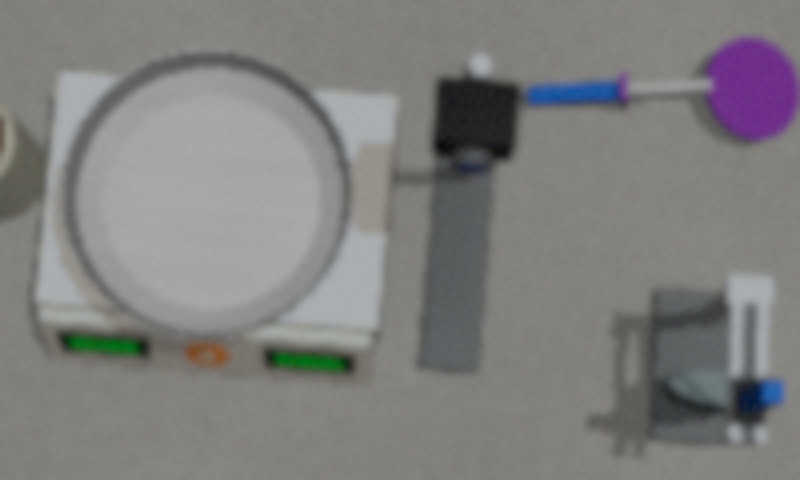

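View pics/sidec.png

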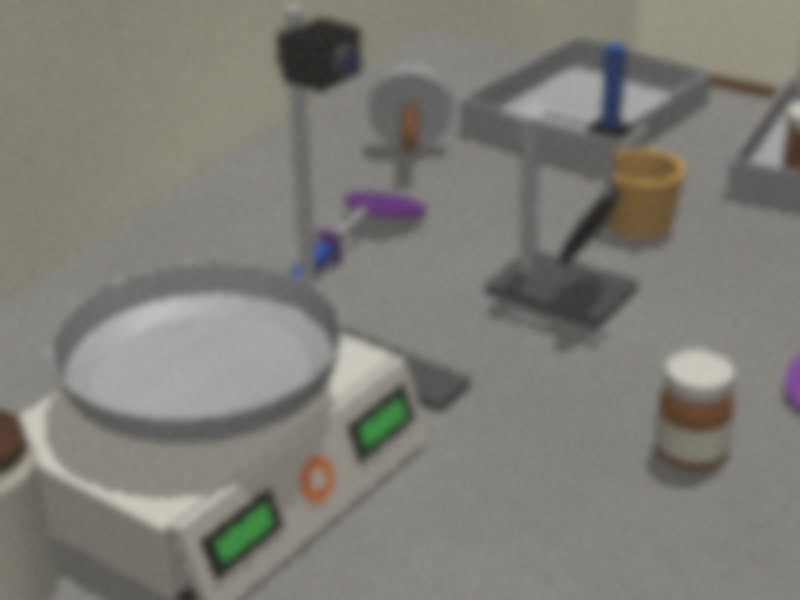

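```bash
cat > h.py <<'E'
import cv2,numpy as np
def ray(p,uv,T=None):
    T=p["T"] if T is None else T
    K=np.array([[p["fx"],0,p["cx"]],[0,p["fy"],p["cy"]],[0,0,1.]])
    u=cv2.undistortPoints(np.array([[uv]],float),K,np.array(p["dist_coeffs"],float))[0,0]
    d=T[:3,:3]@np.r_[u,1];return T[:3,3],d/np.linalg.norm(d)
def plane(r,z): o,d=r;return o+d*(z-o[2])/d[2]
def tri(rs):
    A=np.zeros((3,3));b=np.zeros(3)
    for o,d in rs:
        M=np.eye(3)-np.outer(d,d);A+=M;b+=M@o
    x=np.linalg.solve(A,b);return x,[round(float(np.linalg.norm((np.eye(3)-np.outer(d,d))@(x-o))),1) for o,d in rs]
def blobs(img,lo,hi,box,n=6,mina=4):
    hsv=cv2.cvtColor(img,cv2.COLOR_RGB2HSV);m=cv2.inRange(hsv,lo,hi)
    x0,y0,x1,y1=box;k=np.zeros_like(m);k[y0:y1,x0:x1]=m[y0:y1,x0:x1]
    c,l,st,ce=cv2.connectedComponentsWithStats(k)
    o=sorted([(int(st[i,4]),np.round(ce[i],1).tolist(),st[i,:4].tolist()) for i in range(1,c) if st[i,4]>=mina],reverse=True)
    return o[:n],l
E
python3 - <<'E'
from h import *
import pickle
d=pickle.load(open("d0.pkl","rb"));t,s=d["top"],d["side"]
bl=((100,100,40),(130,255,255));gr=((45,120,60),(80,255,255));orr=((3,100,80),(18,255,255))
for n,bx in (("top",{"bl":(395,170,430,210),"gr":(230,170,325,195),"or":(268,176,288,192),"lens":(325,110,360,140)}),("side",{"bl":(335,145,365,180),"gr":(235,230,310,290),"or":(265,250,285,270),"lens":(265,140,290,170)})):
    im=d[n]["pixels"]
    print(n,"bl",blobs(im,*bl,bx["bl"])[0],"gr",blobs(im,*gr,bx["gr"])[0],"or",blobs(im,*orr,bx["or"])[0],"lens",blobs(im,*bl,bx["lens"],mina=2)[0])
E
```

```text
top bl [(68, [414.8, 193.4], [410, 190, 11, 8])] gr [(58, [301.5, 185.0], [293, 183, 18, 5]), (56, [250.1, 180.8], [242, 179, 18, 4])] or [(36, [276.5, 182.8], [272, 181, 10, 5])] lens [(13, [358.1, 118.3], [357, 116, 3, 5])]
side bl [(49, [347.8, 160.1], [346, 151, 4, 20])] gr [(79, [255.5, 272.7], [249, 267, 14, 13]), (57, [290.4, 245.0], [286, 240, 10, 11])] or [(52, [273.6, 259.2], [270, 254, 8, 11])] lens []
```

```bash
python3 - <<'E'
from h import *
import pickle
d=pickle.load(open("d0.pkl","rb"));t,s=d["top"],d["side"]
P={}
for n,a,b in (("seal",(276.3,182.9),(273.8,259.2)),("gL",(250.1,180.8),(255.5,272.7)),("gR",(301.5,185),(290.4,245)),("lens",(342.8,134.5),(281.3,155)),("handletop",(418.3,193.2),(348.6,151.3))):
    P[n],e=tri([ray(t,a),ray(s,b)]);print(n,P[n].round(1),e)
v=P["gL"]-P["gR"];yaw=np.arctan2(-v[0],v[1]);print("scale yaw",yaw,np.linalg.norm(v))
# plane casts
for n,c,z in (("footFL",(417,370),12),("footFR",(478,372),12),("footBL",(440,150),12),("base NL",(655,289),12),("base SL",(651,436),12),("postTop",(750,285),198),("prongL",(735,434),198),("prongR",(762,436),198),("handletop",(772,392),275),("sealz",((276.3-225)*4,(182.9-95)*4),43.7)):
    print(n,plane(ray(t,(c[0]/4+225-.4,c[1]/4+95-.4)),z).round(1))
for n,uv,z in (("gL",(250.1,180.8),44),("gR",(301.5,185),44)): print(n,plane(ray(t,uv),z).round(1),)
E
```

```text
seal [587.2 137.3  43.8] [0.2, 0.2]
gL [596.1 222.8  49. ] [0.4, 0.4]
gR [576.8  53.9  49. ] [0.6, 0.6]
lens [682.6 -75.5 299.7] [0.1, 0.1]
handletop [ 521.5 -276.3  273.9] [0.8, 0.8]
scale yaw -0.11401378490536358 170.06529240159114
footFL [571.4 -35.4  12. ]
footFR [568.1 -86.6  12. ]
footBL [758.9 -60.8  12. ]
base NL [ 634.1 -238.6   12. ]
base SL [ 509.8 -230.    12. ]
postTop [ 607.5 -279.5  198. ]
prongL [ 498.9 -263.5  198. ]
prongR [ 496.8 -283.1  198. ]
handletop [ 522.3 -274.5  275. ]
sealz [588.8 138.7  43.7]
gL [597.1 224.   44. ]
gR [577.8  54.4  44. ]
```

Request:
{"method": "play_rows", "body": {
  "motion": [100,0,0,-0.15,0.02,100,0.16,-0.03,-0.3,0.04,100,0.32,-0.06,-0.32,0.06,100,0.48,-0.1,-0.32,0.083,100,0.6,-0.12,-0.32,0.083]
}}

```text
time: 0.57
tcp_pos: [361.8, -401.8, 313.5]
orientation: [3.14, -0.001, -0.069]
wrist_force: [0.1, -0.8, -0.0]
grip_width: 93.2
grasp_force: 0.0
```

```bash
cat >> h.py <<'E'
def go(s,x,y,z,yaw):
    p=s["tcp_pos"];o=s["orientation"][2];D=np.array([x,y,z])-p
    c,n=np.cos(o),np.sin(o);print("tcp",np.round(p,1),"ori",np.round(s["orientation"],3),"t",s["time"],"F",np.round(s["wrist_force"],1),"grip",s["grip_width"],s["grasp_force"])
    print("rows x y z turn",np.round([(c*D[0]+n*D[1])/250,(n*D[0]-c*D[1])/250,-D[2]/250,-(yaw-o)/2/np.pi],4))
E
python3 - <<'E'
from h import *
from rig import bot
go(bot.observe(),522,-275.5,310,-.06)
E
```

```text
tcp [ 361.8 -401.8  313.5] ori [ 3.14e+00 -1.00e-03 -6.90e-02] t 0.5667 F [ 0.1 -0.8 -0. ] grip 93.15934258434156 0.0
rows x y z turn [ 0.6045 -0.5478  0.014  -0.0014]
```

Request:
{"method": "play_rows", "body": {
  "motion": [100,0.12,-0.1,0,0,100,0.24,-0.21,0,0,100,0.36,-0.32,0,0,100,0.48,-0.43,0,0,100,0.595,-0.53,0,0]
}}

```text
time: 0.98
tcp_pos: [519.0, -277.3, 312.4]
orientation: [-3.141, 0.0, -0.06]
wrist_force: [0.6, -0.4, -0.5]
grip_width: 93.0
grasp_force: 0.0
```

```bash
python3 - <<'E'
from h import *
from rig import bot
import pickle
bot.snapshot("top")
s=bot.observe();go(s,522,-275.5,310,-.06)
w=bot.snapshot("wrist");pickle.dump((s,w),open("w1.pkl","wb"))
cv2.imwrite("pics/w1.png",w["pixels"][:,:,::-1])
E
```

```text
tcp [ 522.8 -273.8  312. ] ori [-3.14e+00 -1.00e-03 -5.70e-02] t 1.0333 F [ 2.   4.  -0.6] grip 92.60456853553896 0.0
rows x y z turn [-0.0028  0.0069  0.0081  0.0004]
```

View pics/w1.png

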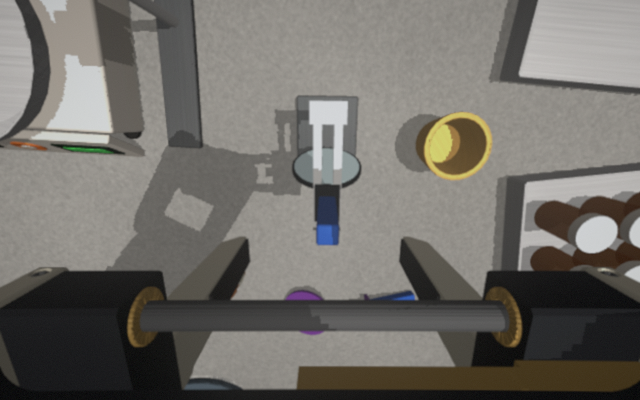

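```bash
python3 - <<'E'
from h import *
import pickle
from scipy.spatial.transform import Rotation as R
s,w=pickle.load(open("w1.pkl","rb"))
T=np.eye(4);T[:3,:3]=R.from_euler("xyz",s["orientation"]).as_matrix();T[:3,3]=s["tcp_pos"];T=T@w["tool_from_camera"]
im=w["pixels"]
hsv=cv2.cvtColor(im,cv2.COLOR_RGB2HSV)
m=cv2.inRange(hsv,(100,130,30),(130,255,255));m[:,:300]=0;m[:,350:]=0;m[:180]=0;m[260:]=0
c=max(cv2.findContours(m,0,2)[0],key=cv2.contourArea);print(cv2.boundingRect(c))
V=hsv[...,2].copy();V[m==0]=0
for y in range(186,248,4): xs=np.where(m[y]>0)[0];print(y,(xs.min(),xs.max(),V[y,xs].mean().round()) if len(xs) else None)
for n,uv,z in (("top c",(327.5,235),275),("postT L",(309,112),198),("prongL far",(318,125),198),("prongL near",(318,168),198),("prongR far",(336,125),198),("glass",(326.5,167),85)):
    print(n,plane(ray(w,uv,T),z).round(1))
E
```

```text
(317, 224, 21, 21)
186 None
190 None
194 None
198 None
202 None
206 None
210 None
214 None
218 None
222 None
226 (np.int64(317), np.int64(337), np.float64(149.0))
230 (np.int64(317), np.int64(337), np.float64(163.0))
234 (np.int64(317), np.int64(337), np.float64(161.0))
238 (np.int64(317), np.int64(337), np.float64(163.0))
242 (np.int64(317), np.int64(337), np.float64(162.0))
246 None
top c [ 523.  -276.3  275. ]
postT L [ 606.7 -265.5  198. ]
prongL far [ 595.4 -272.6  198. ]
prongL near [ 557.6 -270.2  198. ]
prongR far [ 594.5 -288.3  198. ]
glass [ 540.1 -277.5   85. ]
```

Request:
{"method": "play_rows", "body": {
  "motion": [100,0.004,0.004,0.06,0,100,0.004,0.004,0.14,0,100,0.004,0.004,0.22,0,100,0.004,0.004,0.28,0,100,0.004,0.004,0.31,0]
}}

```text
time: 1.5
tcp_pos: [517.4, -280.3, 232.8]
orientation: [-3.14, 0.003, -0.061]
wrist_force: [-0.4, -0.2, -0.5]
grip_width: 92.5
grasp_force: 0.0
```

Request:
{"method": "play_rows", "body": {
  "motion": [100,0,0,0,0,60,0,0,0,0,30,0,0,0,0,0,0,0,0,0,0,0,0,0,0]
}}

```text
time: 1.92
tcp_pos: [518.7, -280.5, 235.8]
orientation: [3.141, -0.001, -0.061]
wrist_force: [-0.1, -0.1, -0.3]
grip_width: 71.0
grasp_force: 0.0
```

Request:
{"method": "play_rows", "body": {
  "motion": [0,0,0,0,0,0,0,0,0,0,0,0,0,0,0,0,0,0,0,0,0,0,0,0,0]
}}

```text
time: 2.33
tcp_pos: [518.5, -280.3, 235.0]
orientation: [3.142, -0.0, -0.061]
wrist_force: [-0.9, -0.2, -0.5]
grip_width: 37.6
grasp_force: 0.0
```

```bash
cat > hp.py <<'E'
from h import *
from rig import bot
import sys
from scipy.spatial.transform import Rotation as R
def look(name):
    s=bot.observe();w=bot.snapshot("wrist");cv2.imwrite(f"pics/{name}.png",w["pixels"][:,:,::-1])
    T=np.eye(4);T[:3,:3]=R.from_euler("xyz",s["orientation"]).as_matrix();T[:3,3]=s["tcp_pos"]
    return s,w,T@w["tool_from_camera"]
E
python3 - <<'E'
from hp import *
s,w,T=look("w2")
hsv=cv2.cvtColor(w["pixels"],cv2.COLOR_RGB2HSV)
m=cv2.inRange(hsv,(100,130,30),(130,255,255));m[:,:280]=0;m[:,370:]=0
c=max(cv2.findContours(m,0,2)[0],key=cv2.contourArea);x,y,a,b=cv2.boundingRect(c);print(x,y,a,b)
for v in (y+2,y+b//2,y+b-3):
    xs=np.where(m[v]>0)[0];print(v,xs.min(),xs.max(),hsv[v,xs,2].mean())
Q=w["tool_from_camera"]
for v in (y,y+b): print(plane(ray(w,(x+a/2-.5,v),Q),-40).round(1))
go(s,523,-276,235,-.06)
E
```

```text
297 241 34 59
243 304 314 78.0
270 299 329 77.3225806451613
297 297 330 129.97058823529412
[ 29.2  -4.1 -40. ]
[  1.2  -4.4 -40. ]
tcp [ 518.5 -280.3  235. ] ori [ 3.142 -0.    -0.061] t 2.3333 F [-0.9 -0.2 -0.5] grip 37.55516684084088 0.0
rows x y z turn [ 0.0168 -0.0184  0.0001 -0.0001]
```

View pics/w2.png

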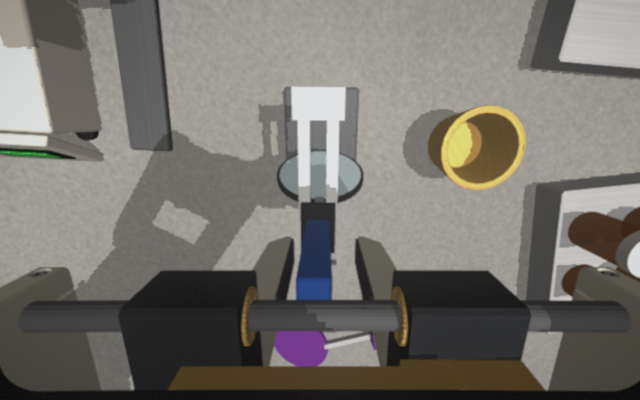

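Request:
{"method": "play_rows", "body": {
  "motion": [38,0.017,-0.0175,0,0,38,0.017,-0.0175,0,0,10,0.017,-0.0175,0,0,0,0.017,-0.0175,0,0,0,0.017,-0.0175,0,0]
}}

```text
time: 2.8
tcp_pos: [523.0, -276.2, 235.0]
orientation: [-3.142, 0.0, -0.061]
wrist_force: [-0.7, -0.3, 0.4]
grip_width: 19.5
grasp_force: 0.0
```

Request:
{"method": "play_rows", "body": {
  "motion": [0,0,0,0,0,0,0,0,0,0,0,0,0,0,0,0,0,0,0,0,0,0,0,0,0]
}}

```text
time: 3.22
tcp_pos: [523.0, -276.2, 235.0]
orientation: [-3.142, 0.0, -0.061]
wrist_force: [-0.6, 0.1, 0.1]
grip_width: 16.1
grasp_force: 30.0
```

Request:
{"method": "play_rows", "body": {
  "motion": [0,0,0,-0.015,0,0,0,0,-0.03,0,0,0,0,-0.05,0,0,0,0,-0.065,0,0,0,0,-0.065,0]
}}

```text
time: 3.63
tcp_pos: [523.4, -276.4, 252.4]
orientation: [3.141, -0.001, -0.061]
wrist_force: [-0.1, -0.2, -1.6]
grip_width: 16.1
grasp_force: 30.0
```

Request:
{"method": "play_rows", "body": {
  "motion": [0,-0.06,0,0,0,0,-0.14,0,0,0,0,-0.22,0,0,0,0,-0.3,0,0,0,0,-0.4,0,0,0]
}}

```text
time: 4.05
tcp_pos: [422.7, -270.0, 251.2]
orientation: [3.141, -0.0, -0.06]
wrist_force: [0.1, 0.1, -0.9]
grip_width: 15.9
grasp_force: 30.0
```

Request:
{"method": "play_rows", "body": {
  "motion": [0,-0.06,0,0,0,0,-0.1,0,0,0,0,-0.1,0,-0.06,0,0,-0.1,0,-0.15,0,0,-0.1,0,-0.24,0]
}}

```text
time: 4.47
tcp_pos: [398.1, -268.6, 311.9]
orientation: [-3.141, 0.001, -0.061]
wrist_force: [0.1, -0.5, -1.0]
grip_width: 15.9
grasp_force: 30.0
```

```bash
python3 - <<'E'
from hp import *
s,w,T=look("w3");go(s,400,-150,320,-.06)
E
```

```text
tcp [ 398.1 -268.6  311.9] ori [-3.141e+00  1.000e-03 -6.100e-02] t 4.4667 F [ 0.1 -0.5 -1. ] grip 15.899785023625368 29.987508058547974
rows x y z turn [-2.130e-02 -4.738e-01 -3.230e-02 -1.000e-04]
```

View pics/w3.png

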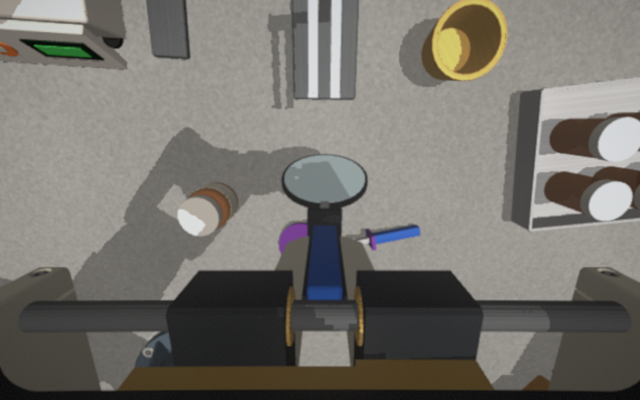

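```bash
python3 - <<'E'
from h import *
from rig import bot
import pickle
w=bot.snapshot("wrist")
Q=w["tool_from_camera"]
K=np.array([[w["fx"],0,w["cx"]],[0,w["fy"],w["cy"]],[0,0,1.]])
def proj(P):
    C=np.linalg.inv(Q);return cv2.projectPoints(np.array(P,float),cv2.Rodrigues(C[:3,:3])[0],C[:3,3],K,np.array(w["dist_coeffs"]))[0][:,0].round(1)
im=w["pixels"].astype(int)
for r in range(148,216,3): print(r,im[r,325].tolist(),end=" ")
print([(c,im[182,c].tolist()) for c in list(range(278,292,2))+list(range(358,374,2))])
for t in (-.06,-.03,0,.03,.06): # pitch about grasp pt, + moves glass to +x
    a=.43;P=[]
    for q in (45,0,-45):
        x=20-q*np.sin(a);z=155-q*np.cos(a)
        P.append([np.cos(t)*x+np.sin(t)*z,0,-5+np.cos(t)*z-np.sin(t)*x])
    P+= [[20+155*t,-45,150],[20+155*t,45,150]]
    print(t,proj(P).tolist())
E
```

```text
148 [162, 158, 152] 151 [167, 163, 157] 154 [119, 120, 118] 157 [151, 162, 161] 160 [151, 162, 160] 163 [148, 159, 158] 166 [122, 130, 129] 169 [121, 130, 129] 172 [120, 130, 128] 175 [121, 131, 129] 178 [122, 131, 130] 181 [122, 131, 129] 184 [121, 130, 129] 187 [121, 129, 128] 190 [122, 131, 129] 193 [121, 130, 128] 196 [122, 130, 130] 199 [121, 129, 129] 202 [84, 84, 84] 205 [83, 82, 81] 208 [55, 55, 55] 211 [42, 41, 41] 214 [41, 40, 40] [(278, [113, 110, 106]), (280, [110, 108, 103]), (282, [51, 51, 50]), (284, [76, 80, 80]), (286, [120, 129, 128]), (288, [120, 129, 128]), (290, [122, 130, 129]), (358, [150, 161, 160]), (360, [150, 160, 159]), (362, [152, 162, 160]), (364, [113, 121, 119]), (366, [57, 57, 55]), (368, [148, 145, 140]), (370, [161, 159, 152]), (372, [161, 158, 152])]
-0.06 [[324.0, 211.4], [324.0, 184.7], [324.1, 163.4], [281.3, 184.8], [366.8, 184.8]]
-0.03 [[324.0, 207.9], [324.0, 180.4], [324.1, 158.5], [281.1, 180.5], [366.9, 180.4]]
0 [[324.0, 204.4], [324.0, 176.1], [324.1, 153.5], [280.9, 176.1], [367.1, 176.1]]
0.03 [[324.0, 200.9], [324.0, 171.8], [324.0, 148.5], [280.8, 171.7], [367.3, 171.7]]
0.06 [[324.0, 197.3], [324.0, 167.5], [324.0, 143.4], [280.6, 167.3], [367.5, 167.2]]
```

Request:
{"method": "play_rows", "body": {
  "motion": [0,0.01,-0.08,0,0,0,0.02,-0.22,0,0,0,0.03,-0.36,0,0,0,0.04,-0.5,0,0,0,0.05,-0.64,0,0]
}}

```text
time: 4.98
tcp_pos: [420.2, -108.1, 310.3]
orientation: [-3.141, 0.001, -0.061]
wrist_force: [0.1, -0.7, -1.0]
grip_width: 16.1
grasp_force: 30.0
```

Request:
{"method": "play_rows", "body": {
  "motion": [0,0.01,-0.14,0,0.007,0,0.02,-0.28,0,0.014,0,0.03,-0.42,0,0.021,0,0.04,-0.56,0,0.028,0,0.05,-0.68,0,0.035]
}}

```text
time: 5.4
tcp_pos: [443.0, 61.5, 310.4]
orientation: [-3.142, 0.001, -0.282]
wrist_force: [0.2, 0.3, -1.2]
grip_width: 16.0
grasp_force: 30.0
```

Request:
{"method": "play_rows", "body": {
  "motion": [0,0,-0.06,0,0,0,0,-0.1,0,0,0,0,-0.12,0,0,0,0,-0.12,0,0,0,0,-0.12,0,0]
}}

```text
time: 5.82
tcp_pos: [451.5, 87.4, 310.9]
orientation: [3.141, 0.0, -0.281]
wrist_force: [0.1, -0.1, -1.6]
grip_width: 16.0
grasp_force: 30.0
```

```bash
python3 - <<'E'
from hp import *
s,w,T=look("w4");go(s,453.7,126,212,-.291)
E
```

```text
tcp [451.5  87.4 310.9] ori [ 3.141  0.    -0.281] t 5.8167 F [ 0.1 -0.1 -1.6] grip 16.017606258172382 29.9874410033226
rows x y z turn [-0.0342 -0.1507  0.3955  0.0016]
```

View pics/w4.png

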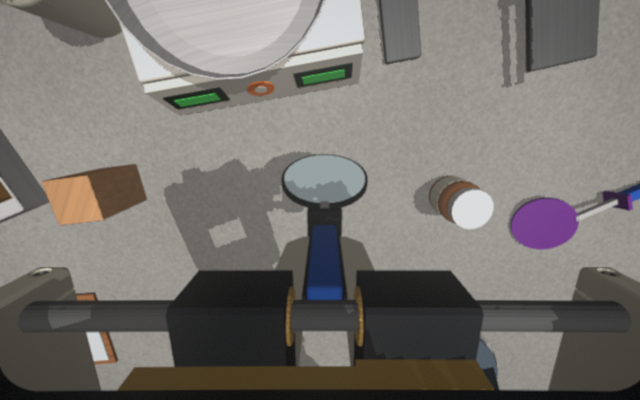

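```bash
python3 - <<'E'
from hp import *
s,w,T=look("w5")
im=w["pixels"]
g=blobs(im,(45,120,60),(80,255,255),(140,50,380,120))[0];o=blobs(im,(3,100,80),(18,255,255),(240,75,285,105))[0]
print(g[:2],o[:2])
P=[plane(ray(w,b[1],T),43.7) for b in g[:2]+o[:1]]
print(np.round(P,1))
v=P[0]-P[1];v=v*np.sign(v[1]);psi=np.arctan2(-v[0],v[1]);S=np.array([*P[2][:2],43.7]);print("psi",psi,np.linalg.norm(v))
Rz=lambda a:np.array([[np.cos(a),-np.sin(a),0],[np.sin(a),np.cos(a),0],[0,0,1]])
A=S+Rz(psi)@[32,-56.3,72.1]
G=S+Rz(psi)@[-112,-30,18.3]
yaw=np.arctan2(*(A-G)[1::-1]);t=G-20*np.array([np.cos(yaw),np.sin(yaw),0])
print("A",A,"G",G,"yaw",yaw);go(s,t[0],t[1],G[2]+150,yaw)
E
```

```text
[(343, [196.4, 99.5], [174, 93, 46, 14]), (295, [322.8, 76.3], [302, 70, 42, 14])] [(256, [260.0, 87.6], [247, 81, 27, 15])]
[[597.  223.9  43.7]
 [577.6  52.4  43.7]
 [587.5 136.7  43.7]]
psi -0.11273556292165185 172.5966074073661
A [612.99236439  77.15162084 115.8       ] G [472.86513465 119.48422631  62.        ] yaw -0.293383392254998
tcp [451.5  87.2 311. ] ori [ 3.141  0.    -0.281] t 5.8667 F [-0.3 -0.1 -1. ] grip 15.814589302621533 29.98739093542099
rows x y z turn [-0.0335 -0.1487  0.396   0.0019]
```

Request:
{"method": "play_rows", "body": {
  "motion": [0,-0.015,-0.07,0,0.002,0,-0.0335,-0.1487,0.06,0.002,0,-0.0335,-0.1487,0.15,0.002,0,-0.0335,-0.1487,0.24,0.002,0,-0.0335,-0.1487,0.32,0.002]
}}

```text
time: 6.33
tcp_pos: [453.6, 125.5, 230.2]
orientation: [3.142, -0.0, -0.294]
wrist_force: [0.8, -0.4, -2.5]
grip_width: 15.9
grasp_force: 30.0
```

Request:
{"method": "play_rows", "body": {
  "motion": [0,0,0,0.04,0,0,0,0,0.076,0,0,0,0,0.076,0,0,0,0,0.076,0,0,0,0,0.076,0]
}}

```text
time: 6.75
tcp_pos: [454.4, 126.0, 213.3]
orientation: [-3.141, -0.002, -0.293]
wrist_force: [0.5, 0.6, -0.9]
grip_width: 15.7
grasp_force: 30.0
```

Request:
{"method": "play_rows", "body": {
  "motion": [0,0,0,0,0,0,0,0,0,0,0,0,0,0,0,0,0,0,0,0,0,0,0,0,0]
}}

```text
time: 7.17
tcp_pos: [453.9, 126.1, 212.4]
orientation: [-3.141, -0.0, -0.293]
wrist_force: [-0.0, 0.1, -1.6]
grip_width: 15.8
grasp_force: 30.0
```

```bash
python3 - <<'E'
from hp import *
s,w,T=look("w6")
yaw=s["orientation"][2];G=np.array(s["tcp_pos"])+[20*np.cos(yaw),20*np.sin(yaw),-150]
S=np.array([587.5,137.2,43.7]);A=np.array([613,77.5,115.8])
n=np.array([.909*np.cos(yaw),.909*np.sin(yaw),.417]);y=np.array([-np.sin(yaw),np.cos(yaw),0]);z=np.cross(n,y)
print(s["tcp_pos"],yaw,"G",G,"dist",np.linalg.norm(G-S),"aim x y z",(A-G)@n,(A-G)@y,(A-G)@z,s["joint_velocities"],s["wrist_force"])
E
```

```text
[453.85580173 126.12226401 212.41142286] -0.29313505149881736 G [473.00265559 120.34316483  62.41142286] dist 117.2344322939142 aim x y z 155.34534495939747 -0.562663900058443 -12.520743287339057 [ 0.00280427  0.00129517 -0.00054205 -0.00110184 -0.00019551 -0.00125326] [-0.03641215  0.13350611 -1.56985276]
```

View pics/w6.png

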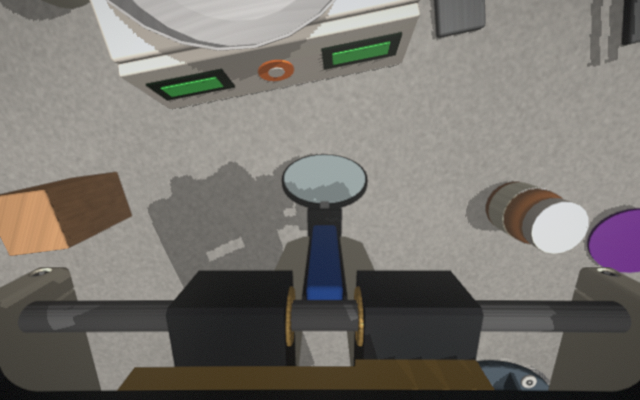

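```bash
python3 -c "
from rig import bot
print(bot.close_job())"
```

```text
the job is handed in; nothing more can be done
None
```

I handed the job in with the mirror off its hook and held still in the gripper. By my measurements the glass is about 117 mm from the seal and 30 mm to the camera's side of straight out, because the gripper could not tilt the mirror for a true 150 mm. The mirror's normal passes about 12.5 mm from the aim point (25 mm allowed), and nothing was touched as far as the force readings and pictures show; the hand-in returned no verdict.

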